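# Lay out the microphone kit on the cork pads

## Robot

A 6-joint arm with a two-finger parallel gripper is mounted at the origin on the work surface. World frame = base frame: x ahead of the robot, y to its left, z up, the work surface at z = 0. Lengths are in m, angles in rad, forces in N, time in s.
With the tool pointing down it reaches from about 0.225 to 0.875 m from the base axis. Payload 3.4 kg.
Tool frame: the origin (TCP) lies midway between the tips of the shut fingers; the grasp point (between the pads) lies 19 mm behind it (manip.pinch_z is the distance from the TCP to the grasp point, in m); z points along the fingers, y is the line along which they close (so a half turn about z gives the same grasp; the last joint's range is limited). The gripper opens to 85 mm and grips with 20 to 120 N. Pads are 22 mm wide; open, the fingers measure 114 mm over their backs; the gripper's body (76 mm by 85 mm) begins 54 mm behind the grasp point. The pads swing forward as they close: fully open they stand 13 mm farther back than shut.
Start: joints at [1.143, 0.276, 1.505, -0, 1.361, -0.121], TCP at [0.174, 0.548, 0.231] pointing down, gripper open.
Joint ranges: [-2.89, 2.89], [-0.75, 2.08], [0.22, 2.7], [-1.18, 4.32], [0.11, 2.71], [-2.7, 2.7]. Speed limits (rad/s): [2.57, 2.57, 3.14, 3.14, 3.14, 3.14].

## Interface

Orientations are given as a unit quaternion [w, x, y, z].
In Python, from rig import manip gives the robot as it stands.
- The arm moves only by the tool carry_out, never from a script. Its arguments are lists of equal length, an entry for each row: "delta_pos": the shift along the tool's x, y, z scaled (see below), a list of three; "turn": the turn, a rotation vector about the tool's x, y, z scaled (see below), a list of three; "claw": the closure, from -1 (fully open) to 1 (shut). A call has 1 to 12 rows; each row is the pose to reach, as a shift and turn from the pose commanded when the call began, along the tool's axes at that moment; what a row does not reach only later rows make up. The controller multiplies each number of a shift by 400 mm and each number of a turn by 30 degrees. A row lasts 1/10 s, in which the tool goes at most 50 mm and 8.59 degrees, less where a joint would pass 70% of its speed; a pose out of reach is approached as far as the arm can. A call with a number of a shift or a turn outside -1 to 1 is refused whole. A call with a gripper value outside its range is refused whole. The fingers move at their own pace and stop on an object; "force" is the grip in N (left out, the last holds). Time passes only in rows, so rows that repeat a pose let the fingers close. It gives the time, the measured TCP pose, the force, the opening and the grip force at its end, in the units of the state.
- manip.get_state(): the state, without advancing time (a new reading comes with each control period).
- manip.get_image(name): name is "scene" or "top" or "wrist"; returns a dict with "image" (420x560x3 uint8, red, green, blue), "z_map" (420x560 float32, m along the optical axis (not along the pixel's ray), 0 where there is no reading), "fx", "fy", "cx", "cy" (pixels), "world_to_cam" (4x4, takes a point from world to camera coordinates). Camera axes: x right, y down, z forward; pixel columns grow to the right and rows downward; lengths in m; the calibration is good to about 2 mm. The wrist camera is an equidistant fisheye: a pixel r from the principal point sees the ray r / f radians off the axis. A picture is of the moment at which its call begins.
- manip.sign_off(): hands the job in; it is judged then, once.
Trained networks look in the newest picture that a camera, given by its name, has taken for a name from the list of things; names that differ only in an ending like _2 or _b are one class to them, and where a whole thing is asked for, a point or a joint stands for the part that bears it (a point fixed in the world has none). Each returns a list of dicts, best first, with "score" (0 to 1); they miss things now and then, are a little off and sometimes report something else, mostly with a low value. They report only what shows in the picture. A call takes as long as a camera call. They do not tell look-alikes from the thing itself.
- manip.spot_in(camera, query): "point" ([x, y, z] in m, in world coordinates, good to about 4 mm: the middle of the surface that is visible of it).
- manip.place_of(camera, query): "point" ([x, y, z] in m, in world coordinates, good to about 4 mm: a listed point, or the origin of a listed thing).
The state is a dict: "clock": time; "qpos": joint angles; "qd": joint speeds; "effort": joint torques, N m; "position": TCP position; "ee_rot": TCP orientation; "contact_force": force on the tool from outside, world axes, zero at the start; "moment": the same for the moment, N m; "width": finger opening in m; "gripper_force": force on a finger pad.
Only numpy, scipy, OpenCV 4.12 (cv2) and the standard library are available. Lean on these libraries where they do the work, as an engineer would, in place of code of your own. Each camera call takes 0.05 s, during which the arm holds its last target. There are 200 camera calls.

## Task

Lay out the microphone kit on the three cork pads in the row between the black shock mount and the mug: stand the rubber stand foot centred on the pad next to the shock mount, the chrome elbow upright on its collar, centred on the pad next to the mug, and the microphone upright and centred on the middle pad between them. Put the blue capsule cap, mouth down, over the head of the standing microphone so that it sits all the way down on it. Keep the microphone upright the whole time, and leave the mug and the jar where they are, standing.

Things in the scene. Friction and masses are not known exactly. Their poses are not given: they have to be found in the camera images.
- microphone: Matte gold studio microphone standing upright: a round body 50 mm diameter up to 66 mm, then a 44 mm head with dark grille bands up to 94 mm, rounding in to a flat top of 24 mm diameter at 110 mm. 0.45 kg or so. Origin: centre of its underside; z up along its axis.
- stand_foot: Grey rubber stand foot: a round flange 64 mm diameter and 8 mm thick, with a round boss 42 mm diameter on it, up to 34 mm total height. Origin: centre of the flange's underside; z up.
- elbow: Chrome right-angle elbow adaptor standing on its collar: collar 40 mm diameter, 14 mm high; above it a round column 22 mm diameter; at the top a round arm 22 mm diameter, its axis 46 mm above the underside, runs horizontally along the elbow's own +x to 36 mm from the column axis. Total height 57 mm. Origin: centre of the collar's underside, on the column axis; z up. May stand at any yaw, at the end too.
- cap: Blue plastic capsule cap, a round cup standing mouth down: outside 59 mm diameter, 39 mm high, wall 2.5 mm (bore 54 mm), roof 3 mm thick (inside depth 36 mm). Light, about 40 g. Origin: centre of the mouth, i.e. of its underside; z up towards the roof. On the microphone its roof rests on the microphone's top, so its origin is then 74 mm above the microphone's origin.
- pad_a: One of three identical fixed round cork pads, 70 mm diameter, 5 mm thick, lying in a row about 120 mm apart on a thin grey mat (600 x 120 mm, 3 mm thick). Which name lies where changes. Origin: centre of the pad's underside on the mat, so its top is 5 mm above the origin (8 mm above the shelf top); z up.
- pad_b: One of three identical fixed round cork pads, 70 mm diameter, 5 mm thick, lying in a row about 120 mm apart on a thin grey mat (600 x 120 mm, 3 mm thick). Which name lies where changes. Origin: centre of the pad's underside on the mat, so its top is 5 mm above the origin (8 mm above the shelf top); z up.
- pad_c: One of three identical fixed round cork pads, 70 mm diameter, 5 mm thick, lying in a row about 120 mm apart on a thin grey mat (600 x 120 mm, 3 mm thick). Which name lies where changes. Origin: centre of the pad's underside on the mat, so its top is 5 mm above the origin (8 mm above the shelf top); z up.
- shock_mount: Black steel shock mount, an open cage of hoops 83 mm diameter and 84 mm high on a round base, fixed at one end of the row of pads (either end), about 135 mm from the nearest pad. Origin: centre of its underside on the mat.
- mug: White ceramic mug, 76 mm diameter, 85 mm high, loose, at the other end of the row, about 135 mm from the nearest pad, its handle pointing away from the robot. Not to be moved. Origin: centre of its underside on the mat.
- jar: Small glass jar with a black cap, 52 mm diameter, 70 mm high, loose, standing to the robot's right of the work. Not to be moved. Origin: centre of its underside.
There are look-alikes about, which are no part of the job. What is shaped like the pad_c but purple or white is not meant.

How it is judged:
At the end, for the whole second after the job is handed in: Foot on the pad nearest the shock mount, microphone on the middle pad, elbow on the pad nearest the mug: each upright (4.5 degrees), resting on its pad within 15 mm of centre. Cap mouth down on the microphone, fully down (4 mm height, 8 mm sideways, 7 degrees). All at rest (((horizontal distance between stand_foot and pad_a below 0.015 m and horizontal distance between pad_a and shock_mount between 0 and 0.195 m) or (horizontal distance between stand_foot and pad_b below 0.015 m and horizontal distance between pad_b and shock_mount between 0 and 0.195 m) or (horizontal distance between stand_foot and pad_c below 0.015 m and horizontal distance between pad_c and shock_mount between 0 and 0.195 m)) and ((horizontal distance between microphone and pad_a below 0.015 m and horizontal distance between pad_a and shock_mount between 0.195 and 0.315 m) or (horizontal distance between microphone and pad_b below 0.015 m and horizontal distance between pad_b and shock_mount between 0.195 and 0.315 m) or (horizontal distance between microphone and pad_c below 0.015 m and horizontal distance between pad_c and shock_mount between 0.195 and 0.315 m)) and ((horizontal distance between elbow and pad_a below 0.015 m and horizontal distance between pad_a and shock_mount between 0.315 and 0.6 m) or (horizontal distance between elbow and pad_b below 0.015 m and horizontal distance between pad_b and shock_mount between 0.315 and 0.6 m) or (horizontal distance between elbow and pad_c below 0.015 m and horizontal distance between pad_c and shock_mount between 0.315 and 0.6 m)) and angle between each of stand_foot, elbow, microphone's own z axis and vertical below 0.08 rad and height (world z) of stand_foot between 0.005 and 0.011 m and height (world z) of elbow between 0.005 and 0.011 m and height (world z) of microphone between 0.005 and 0.011 m and horizontal distance between cap and microphone below 0.008 m and z of cap in the frame of microphone between 0.07 and 0.078 m and angle between cap's own z axis and vertical below 0.12 rad and linear speed of each of stand_foot, elbow, microphone, cap below 0.02 m/s and angular speed of each of stand_foot, elbow, microphone, cap below 0.2 rad/s); the robot touches nothing.
It fails at once if the microphone is tipped by more than 30 degrees (angle between microphone's own z axis and vertical above 0.52 rad).
It fails at once if the mug is moved by more than 25 mm or tipped over (distance of mug from where it was at the start of the episode above 0.025 m or angle between mug's own z axis and vertical above 0.5 rad).
It fails at once if the jar is moved by more than 25 mm or tipped over (distance of jar from where it was at the start of the episode above 0.025 m or angle between jar's own z axis and vertical above 0.5 rad).
It also fails if it takes over 102 s, if anything falls off the work surface, if the arm or the gripper's body presses on something with over 40 N, if the wrist force passes 120 N, or if a joint passes its speed limit or range.

## Working session

There is one attempt and no reset: what is moved stays moved. The work goes in short steps, Python scripts to look and compute and a tool call to move; the robot and the scene stay as the last step left them, time stands still between calls to the robot, and variables do not carry over. Pictures are saved under pics/ and viewed, at most 14 in all, crops included, and the job is handed in when it is done.

Besides the shell and the picture viewer there is one more tool, called after ">>>" as name(argument=value, ...) on one line, values as JSON. carry_out: Moves the arm, as the interface text tells. Shifts and turns lie within -1 to 1; 1 stands for 400 mm of shift or 30 degrees of turn. Its arguments: {"type":"object","properties":{"delta_pos":{"type":"array","items":{"type":"array","items":{"type":"number","minimum":-1,"maximum":1}}},"turn":{"type":"array","items":{"type":"array","items":{"type":"number","minimum":-1,"maximum":1}}},"claw":{"type":"array","items":{"type":"number"}},"force":{"type":"number"}},"required":["delta_pos","turn","claw"]}

```bash
mkdir -p pics; ls; python3 - <<'E'
from rig import manip
import cv2,numpy as np
s=manip.get_state();print(s['clock'],s['position'],s['ee_rot'],s['width'])
for c in ("scene","top"):
    d=manip.get_image(c);cv2.imwrite(f'pics/{c}0.png',d['image'][:,:,::-1])
    np.savez(f'{c}0.npz',**d)
    for n in ("microphone","stand_foot","elbow","cap","pad_a","shock_mount","mug","jar"):
        print(c,n,[(np.round(r['point'],3).tolist(),round(r['score'],2)) for r in manip.place_of(c,n)][:6])
E
```

```text
pics
0.0 [0.17345294 0.54765274 0.2304249 ] [-2.40244371e-04  1.52809603e-01  9.88255207e-01 -9.01856541e-04] 0.08535898339325507
scene microphone [([0.433, 0.274, -0.0], 0.65), ([0.64, -0.1, 0.004], 0.63)]
scene stand_foot [([0.441, 0.115, -0.002], 0.69)]
scene elbow [([0.432, -0.091, 0.002], 0.83)]
scene cap [([0.432, -0.26, -0.001], 0.88)]
scene pad_a [([0.793, 0.196, -0.002], 0.88), ([0.649, 0.015, 0.003], 0.78), ([0.641, -0.1, 0.004], 0.6), ([0.641, 0.128, 0.006], 0.56)]
scene shock_mount [([0.634, 0.263, 0.004], 0.67), ([0.66, -0.248, 0.004], 0.59)]
scene mug [([0.657, -0.248, 0.005], 0.81)]
scene jar [([0.536, -0.44, 0.002], 0.8)]
top microphone [([0.435, 0.273, -0.002], 0.85)]
top stand_foot [([0.437, 0.119, -0.0], 0.97)]
top elbow [([0.434, -0.093, 0.002], 0.78)]
top cap [([0.43, -0.262, 0.004], 0.78)]
top pad_a [([0.653, 0.016, 0.003], 0.96), ([0.638, -0.104, 0.007], 0.94), ([0.795, 0.196, -0.002], 0.88), ([0.637, 0.123, 0.006], 0.66), ([0.496, -0.016, -0.005], 0.65)]
top shock_mount [([0.635, 0.261, 0.004], 0.86)]
top mug [([0.657, -0.247, -0.003], 0.91)]
top jar [([0.534, -0.439, 0.002], 0.96)]
```

View pics/scene0.png

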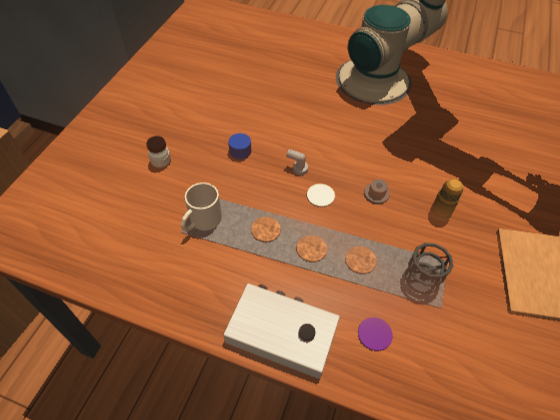

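View pics/top0.png

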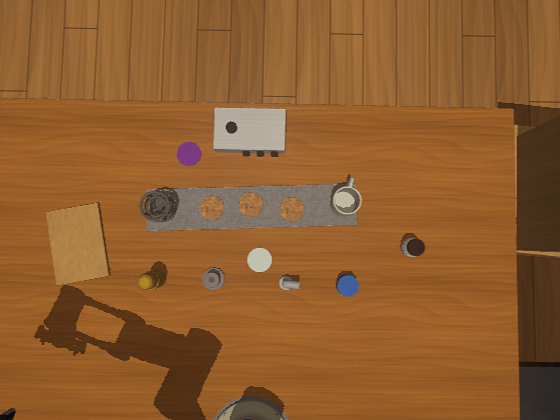

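The scene view shows the mug at (203,207) and the shock mount at (430,265). There are three mottled brown cork pads at (265,229), (312,248) and (361,260). The look-alike discs are white at (320,195) and purple at (375,333). Only the three brown ones lie on the mat and fit "cork". Next I'll refine the positions from depth and check an enlarged crop.

```bash
cat > h.py <<'E'
import numpy as np,cv2
def cloud(d):
    z=d['z_map'];v,u=np.indices(z.shape)
    p=np.stack([(u-d['cx'])/d['fx']*z,(v-d['cy'])/d['fy']*z,z,np.ones_like(z)],-1)
    w=p@np.linalg.inv(d['world_to_cam']).T
    w[z<=0]=np.nan
    return w[...,:3]
def circ(xy):
    (c,r)=cv2.minEnclosingCircle(np.float32(xy)*1000)
    return np.round(np.array([c[0],c[1],r]),1)
E
python3 - <<'E'
from h import *
for c in ("top","scene"):
    d=dict(np.load(f'{c}0.npz'));w=cloud(d);im=d['image'].astype(int)
    print(c,'fx',d['fx'],'table z',np.nanmedian(w[300:320,300:400,2]))
    for n,x,y,lo,hi in (("micTop",.434,.273,.1,.12),("mic",.434,.273,.02,.12),("foot",.439,.117,.028,.04),("footall",.439,.117,.003,.04),("cap",.431,-.261,.03,.045),("elbow top",.433,-.092,.03,.07),("elbow all",.433,-.092,.006,.07),("elbow collar",.433,-.092,.006,.02),('jar',.535,-.44,.06,.08),('mug',.657,-.248,.075,.095),('sm',.635,.262,.07,.09)):
        m=(np.hypot(w[...,0]-x,w[...,1]-y)<.065)&(w[...,2]>lo)&(w[...,2]<hi)
        p=w[m]
        if len(p)>3: print(n,m.sum(),'enc',circ(p[:,:2]),'mean',np.round(p.mean(0)*1000,1),'min',np.round(p.min(0)*1000),'max',np.round(p.max(0)*1000))
    hsv=cv2.cvtColor(d['image'],cv2.COLOR_RGB2HSV)
    for x,y in ((.638,.125),(.652,.016),(.64,-.102)):
        m=(np.hypot(w[...,0]-x,w[...,1]-y)<.05)&(hsv[...,1]>90)
        p=w[m];print('pad',m.sum(),circ(p[:,:2]),np.round(p.mean(0)*1000,1))
a=cv2.imread('pics/top0.png')[180:310,130:380]
b=cv2.imread('pics/scene0.png')[120:300,180:480]
a=cv2.resize(a,(800,416),interpolation=3)[:300];b=cv2.resize(b,(500,300),interpolation=3)
a=cv2.imread('pics/top0.png')[180:300,135:365];a=cv2.resize(a,(575,300),interpolation=3)
o=np.zeros((600,575,3),np.uint8);o[:300]=a;o[300:,:500]=b
cv2.imwrite('pics/crop.png',o)
E
```

```text
top fx 416.95037890671995 table z -0.0001961050233436623
micTop 190 enc [435.7 272.4  20.7] mean [436.2 271.6 108. ] min [415. 252. 100.] max [456. 292. 115.]
mic 408 enc [435.5 272.9  25.1] mean [437.8 264.7  85.1] min [411. 249.  20.] max [460. 295. 115.]
foot 180 enc [437.4 114.4  21. ] mean [438.3 114.6  34.2] min [419.  95.  29.] max [458. 134.  40.]
footall 537 enc [439.1 116.7  64.4] mean [439.1 114.3  16.2] min [378.  55.   3.] max [503. 179.  40.]
cap 366 enc [ 428.3 -259.2   29.4] mean [ 428.6 -259.4   38.5] min [ 399. -287.   30.] max [ 457. -231.   45.]
elbow top 135 enc [ 429.2 -103.    23.5] mean [ 430.6 -103.    53.8] min [ 419. -125.   43.] max [441. -81.  61.]
elbow all 217 enc [440.2 -92.   50.4] mean [431.8 -96.2  38.7] min [ 393. -125.    7.] max [487. -70.  61.]
elbow collar 79 enc [440.2 -92.   50.4] mean [433.5 -85.   13.5] min [ 393. -110.    7.] max [487. -70.  19.]
jar 242 enc [ 536.9 -438.7   23.4] mean [ 537.1 -437.6   69.2] min [ 515. -462.   61.] max [ 559. -415.   76.]
mug 186 enc [ 668.  -250.2   47.4] mean [ 663.3 -250.5   84.8] min [ 621. -285.   75.
[... 952 characters left out ...]
1.  58.]
elbow all 313 enc [ 435.2 -100.8   28.6] mean [437.7 -97.3  34.8] min [ 418. -129.    6.] max [454. -72.  58.]
elbow collar 113 enc [434.1 -92.3  20.5] mean [439.7 -90.1  13.2] min [ 418. -112.    6.] max [454. -72.  20.]
jar 240 enc [ 538.3 -440.6   25.1] mean [ 541.1 -439.2   68.5] min [ 514. -465.   60.] max [ 563. -418.   74.]
mug 371 enc [ 671.  -254.1   49. ] mean [ 663.  -250.6   83.1] min [ 622. -288.   75.] max [ 719. -213.   91.]
sm 415 enc [634.6 260.8  41.5] mean [636.6 261.6  83.6] min [595. 221.  70.] max [675. 302.  90.]
pad 719 [636.2 123.8  38.3] [639.  123.8   6.8]
pad 676 [656.    8.1  45.3] [650.5  11.7   7. ]
pad 620 [ 637.5 -105.3   39. ] [ 639.8 -104.6    7.2]
```

View pics/crop.png

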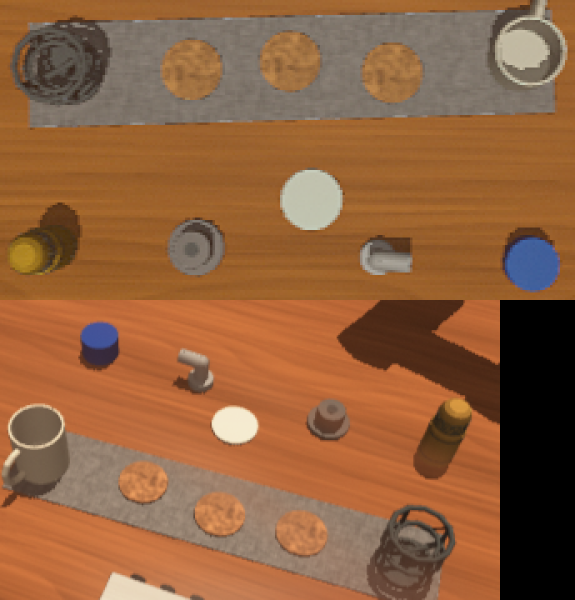

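The crop confirms three mottled cork discs on the grey mat, with plain white and purple discs off it. The row runs from the shock mount at +y to the mug at −y, and the elbow's arm points to −y. I'll start with the microphone, aligning the tool above it.

>>> carry_out(delta_pos=[[-0.1,-0.055,0],[-0.2,-0.11,0],[-0.3,-0.165,0],[-0.4,-0.22,0],[-0.5,-0.275,0],[-0.6,-0.33,0],[-0.7,-0.385,0],[-0.8,-0.44,0],[-0.836,-0.458,0],[-0.836,-0.458,0],[-0.836,-0.458,0]], turn=[[0,0,-0.1],[0,0,-0.2],[0,0,-0.3],[0,0,-0.4],[0,0,-0.5],[0,0,-0.586],[0,0,-0.586],[0,0,-0.586],[0,0,-0.586],[0,0,-0.586],[0,0,-0.586]], claw=[-1,-1,-1,-1,-1,-1,-1,-1,-1,-1,-1], force=50)

```text
clock: 2.0
position: [0.4366, 0.2729, 0.2312]
ee_rot: [-0.001, 0.0, 1.0, 0.0]
contact_force: [-0.1, 0.5, 0.7]
width: 0.0851
gripper_force: 0.0
```

>>> carry_out(delta_pos=[[0,0,0.1],[0,0,0.2],[0,0,0.3],[0,0,0.38],[0,0,0.42],[0,0,0.4375],[0,0,0.4375],[0,0,0.4375],[0,0,0.4375],[0,0,0.4375],[0,0,0.4375],[0,0,0.4375]], turn=[[0,0,0],[0,0,0],[0,0,0],[0,0,0],[0,0,0],[0,0,0],[0,0,0],[0,0,0],[0,0,0],[0,0,0],[0,0,0],[0,0,0]], claw=[-1,-1,-1,-1,-1,-1,-1,0,0.1,0.2,0.3,0.4])

```text
clock: 3.2
position: [0.4381, 0.2734, 0.0581]
ee_rot: [0.001, 0.0, 1.0, 0.001]
contact_force: [-0.4, 1.2, 6.6]
width: 0.0468
gripper_force: 50.3
```

>>> carry_out(delta_pos=[[0,0,0],[0,0,0],[0,0,0],[0,0,0],[0,0,0]], turn=[[0,0,0],[0,0,0],[0,0,0],[0,0,0],[0,0,0]], claw=[0.6,0.8,1,1,1])

```text
clock: 3.7
position: [0.4382, 0.2733, 0.0581]
ee_rot: [0.001, 0.0, 1.0, 0.001]
contact_force: [-0.9, 1.6, 6.0]
width: 0.0468
gripper_force: 50.3
```

>>> carry_out(delta_pos=[[0,0,-0.03],[0,0,-0.08],[0,0,-0.14],[0,0,-0.2],[0,0,-0.24],[0,0,-0.25],[0,0,-0.25],[0,0,-0.25]], turn=[[0,0,0],[0,0,0],[0,0,0],[0,0,0],[0,0,0],[0,0,0],[0,0,0],[0,0,0]], claw=[1,1,1,1,1,1,1,1])

```text
clock: 4.5
position: [0.4363, 0.2721, 0.1555]
ee_rot: [-0.001, 0.0, 1.0, -0.0]
contact_force: [-0.1, -0.6, -3.3]
width: 0.0468
gripper_force: 52.5
```

```bash
python3 - <<'E'
from rig import manip
from h import *
d=manip.get_image('scene');o=d['image'][130:270,370:510,::-1]
e=manip.get_image('wrist')['image'][:,:,::-1]
cv2.imwrite('pics/lift.png',np.hstack([cv2.resize(o,(420,420),interpolation=3),e[:,100:480]]))
w=cloud(d)
m=(np.hypot(w[...,0]-.438,w[...,1]-.272)<.035)&(w[...,2]<.165)&(w[...,2]>.05);p=w[m]
for a in np.arange(.09,.165,.01):
    q=p[abs(p[:,2]-a)<.005]
    if len(q)>5:print(round(a,2),len(q),circ(q[:,:2]),np.round(q.min(0)*1000),np.round(q.max(0)*1000))
s=manip.get_state();print(s['position'],s['contact_force'],s['moment'],s['width'])
E
```

```text
0.1 58 [437.6 269.6  24.5] [433. 246.  95.] [461. 294. 105.]
0.11 75 [439.1 269.2  24.4] [433. 246. 105.] [461. 293. 115.]
0.12 68 [437.8 269.4  24.1] [433. 246. 115.] [461. 293. 125.]
0.13 80 [437.7 268.7  24.6] [429. 245. 125.] [460. 293. 135.]
0.14 78 [436.8 269.6  24.8] [432. 245. 135.] [461. 294. 145.]
0.15 72 [440.4 269.8  23.9] [440. 246. 145.] [460. 294. 155.]
0.16 114 [443.9 269.   30.7] [438. 238. 155.] [461. 300. 165.]
[0.43629568 0.272109   0.15515961] [-0.67527791 -0.58893756 -3.07134293] [ 0.02533569  0.03398549 -0.05004548] 0.046526419140132176
```

View pics/lift.png

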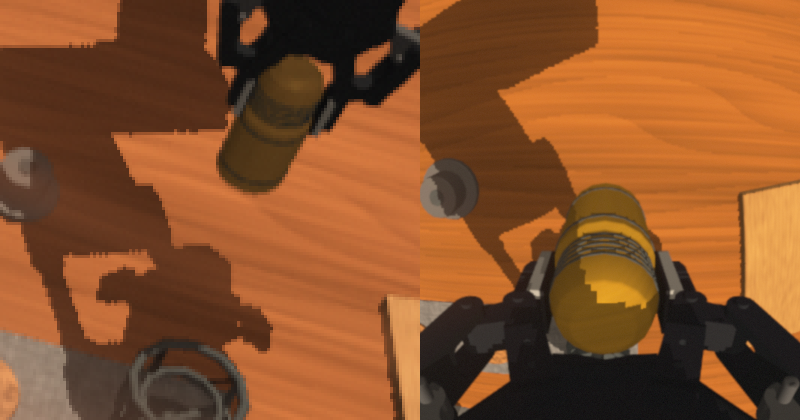

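The lift crop shows the mic hanging upright between the pads, and the depth slices have constant centres. I'll carry it to the middle pad.

>>> carry_out(delta_pos=[[-0.03,-0.035,0],[-0.09,-0.105,0],[-0.15,-0.18,0],[-0.21,-0.25,0],[-0.27,-0.325,0],[-0.33,-0.4,0],[-0.39,-0.47,0],[-0.45,-0.54,0],[-0.5,-0.605,0],[-0.525,-0.635,0],[-0.534,-0.644,0],[-0.534,-0.644,0]], turn=[[0,0,0],[0,0,0],[0,0,0],[0,0,0],[0,0,0],[0,0,0],[0,0,0],[0,0,0],[0,0,0],[0,0,0],[0,0,0],[0,0,0]], claw=[1,1,1,1,1,1,1,1,1,1,1,1])

```text
clock: 5.8
position: [0.6501, 0.0153, 0.1554]
ee_rot: [-0.001, 0.0, 1.0, 0.001]
contact_force: [-0.1, -0.7, -3.6]
width: 0.0465
gripper_force: 52.5
```

>>> carry_out(delta_pos=[[0,0,0],[0,0,0.04],[0,0,0.08],[0,0,0.12],[0,0,0.16],[0,0,0.19],[0,0,0.2],[0,0,0.2],[0,0,0.2]], turn=[[0,0,0],[0,0,0],[0,0,0],[0,0,0],[0,0,0],[0,0,0],[0,0,0],[0,0,0],[0,0,0]], claw=[1,1,1,1,1,1,1,1,1])

```text
clock: 6.7
position: [0.6512, 0.0152, 0.0771]
ee_rot: [0.001, -0.0, 1.0, 0.0]
contact_force: [0.0, -0.5, -2.6]
width: 0.0469
gripper_force: 52.5
```

>>> carry_out(delta_pos=[[0,0,0.01],[0,0,0.02],[0,0,0.025],[0,0,0.028],[0,0,0.028]], turn=[[0,0,0],[0,0,0],[0,0,0],[0,0,0],[0,0,0]], claw=[1,1,1,1,1])

```text
clock: 7.2
position: [0.651, 0.0149, 0.0663]
ee_rot: [0.0, 0.0, 1.0, 0.0]
contact_force: [-2.0, 0.6, 3.4]
width: 0.0468
gripper_force: 53.3
```

Contact is made (the load changed from −2.6 to +3.4 N). I'll release, rise, then move over the foot.

>>> carry_out(delta_pos=[[0,0,0],[0,0,0],[0,0,0],[0,0,0],[0,0,0],[0,0,-0.08],[0,0,-0.18],[0,0,-0.28],[0,0,-0.35],[0,0,-0.35],[0,0,-0.35]], turn=[[0,0,0],[0,0,0],[0,0,0],[0,0,0],[0,0,0],[0,0,0],[0,0,0],[0,0,0],[0,0,0],[0,0,0],[0,0,0]], claw=[0,-0.3,-0.6,-1,-1,-1,-1,-1,-1,-1,-1])

```text
clock: 8.3
position: [0.6508, 0.0149, 0.2054]
ee_rot: [0.001, -0.0, 1.0, -0.0]
contact_force: [0.3, -1.1, -0.8]
width: 0.0854
gripper_force: 0.0
```

```bash
python3 - <<'E'
from rig import manip
from h import *
s=manip.get_state();print(s['position'],s['width'],s['contact_force'])
d=manip.get_image('scene');cv2.imwrite('pics/mic.png',cv2.resize(d['image'][150:330,180:450,::-1],(780,520),interpolation=3))
w=cloud(d)
for n in('microphone','mug','jar'):print(n,[(np.round(r['point'],3).tolist(),round(r['score'],2)) for r in manip.place_of('scene',n)][:2])
m=(np.hypot(w[...,0]-.65,w[...,1]-.012)<.04)&(w[...,2]<.125)&(w[...,2]>.02);p=w[m]
for a in np.arange(.03,.13,.01):
    q=p[abs(p[:,2]-a)<.005]
    if len(q)>5:print(round(a,2),len(q),circ(q[:,:2]),np.round(q.min(0)*1000),np.round(q.max(0)*1000))
E
```

```text
[0.65084947 0.0149433  0.20542872] 0.08542305008479263 [ 0.25174784 -1.13884513 -0.84937556]
microphone [([0.646, 0.019, 0.008], 0.56)]
mug [([0.659, -0.248, 0.004], 0.9)]
jar [([0.535, -0.441, 0.004], 0.64)]
0.03 52 [651.2  13.9  24.7] [647. -10.  25.] [674.  38.  35.]
0.04 57 [656.5  16.2  23.1] [650.  -6.  35.] [675.  38.  45.]
0.05 51 [654.7  16.   24.1] [645.  -7.  45.] [675.  38.  55.]
0.06 55 [654.6  15.3  24.1] [647.  -7.  55.] [674.  38.  65.]
0.07 81 [650.1  13.9  25.1] [644. -11.  65.] [675.  38.  75.]
0.08 72 [652.9  14.5  23.1] [644.  -8.  75.] [672.  38.  85.]
0.09 57 [652.9  14.7  21.6] [647.  -6.  85.] [672.  36.  95.]
0.1 78 [650.2  14.1  22.3] [640.  -7.  95.] [672.  36. 105.]
0.11 132 [650.6  14.5  19.9] [633.  -5. 105.] [669.  34. 115.]
0.12 123 [649.5  14.5  16.4] [634.  -2. 115.] [666.  31. 120.]
```

View pics/mic.png

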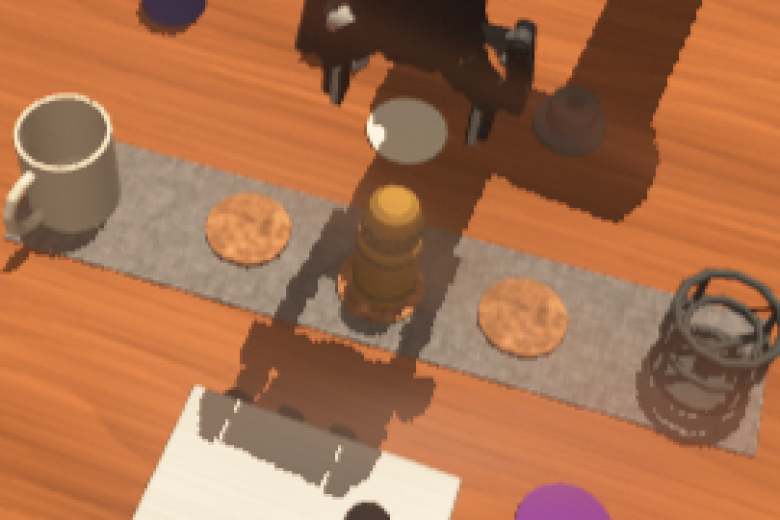

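The picture shows the mic standing upright on the middle pad (crop pixel ~(390,260)). Next is the foot.

>>> carry_out(delta_pos=[[0.1,0.05,0],[0.2,0.1,0],[0.3,0.15,0],[0.4,0.2,0],[0.5,0.24,0],[0.531,0.2465,0],[0.531,0.2465,0.1],[0.531,0.2465,0.2],[0.531,0.2465,0.3],[0.531,0.2465,0.4],[0.531,0.2465,0.42],[0.531,0.2465,0.42]], turn=[[0,0,0],[0,0,0],[0,0,0],[0,0,0],[0,0,0],[0,0,0],[0,0,0],[0,0,0],[0,0,0],[0,0,0],[0,0,0],[0,0,0]], claw=[-1,-1,-1,-1,-1,-1,-1,-1,-1,-1,-1,-1])

```text
clock: 9.7
position: [0.4375, 0.1133, 0.0358]
ee_rot: [-0.002, 0.0, 1.0, -0.0]
contact_force: [0.1, 0.7, 0.5]
width: 0.0853
gripper_force: 0.0
```

>>> carry_out(delta_pos=[[0,0,0.04],[0,0,0.07],[0,0,0.0735],[0,0,0.0735],[0,0,0.0735],[0,0,0.0735],[0,0,0.0735],[0,0,0.0735],[0,0,0.0735],[0,0,0.0735],[0,0,0.0735]], turn=[[0,0,0],[0,0,0],[0,0,0],[0,0,0],[0,0,0],[0,0,0],[0,0,0],[0,0,0],[0,0,0],[0,0,0],[0,0,0]], claw=[-1,-1,-1,-0.4,-0.2,0,0.2,0.4,0.7,1,1])

```text
clock: 10.8
position: [0.4392, 0.1137, 0.009]
ee_rot: [0.001, 0.0, 1.0, 0.0]
contact_force: [-1.0, 0.4, 7.1]
width: 0.0406
gripper_force: 49.7
```

>>> carry_out(delta_pos=[[0,0,-0.03],[0,0,-0.1],[0,0,-0.17],[-0.05,0.004,-0.2],[-0.12,0.008,-0.2],[-0.2,0.012,-0.2],[-0.28,0.018,-0.2],[-0.36,0.024,-0.2],[-0.44,0.028,-0.2],[-0.49,0.031,-0.2],[-0.499,0.031,-0.2],[-0.499,0.031,-0.2]], turn=[[0,0,0],[0,0,0],[0,0,0],[0,0,0],[0,0,0],[0,0,0],[0,0,0],[0,0,0],[0,0,0],[0,0,0],[0,0,0],[0,0,0]], claw=[1,1,1,1,1,1,1,1,1,1,1,1])

```text
clock: 12.0
position: [0.6373, 0.1258, 0.0872]
ee_rot: [-0.001, 0.0, 1.0, -0.0]
contact_force: [-0.9, -0.2, -2.6]
width: 0.0406
gripper_force: 50.9
```

```bash
python3 - <<'E'
from rig import manip
from h import *
s=manip.get_state();print(s['position'],s['width'],s['contact_force'])
d=manip.get_image('scene');e=manip.get_image('wrist')['image'][:,:,::-1]
cv2.imwrite('pics/foot.png',np.hstack([cv2.resize(d['image'][170:310,300:440,::-1],(420,420),interpolation=3),e[:,100:480]]))
w=cloud(d)
m=(np.hypot(w[...,0]-.638,w[...,1]-.124)<.04)&(w[...,2]<.097)&(w[...,2]>.068);p=w[m]
print(len(p),circ(p[:,:2]),np.round(p.min(0)*1000),np.round(p.max(0)*1000))
E
```

```text
[0.63732072 0.12584305 0.08715222] 0.04064177061820699 [-0.86034406 -0.16971878 -2.60621074]
276 [637.8 123.4  31.7] [613.  92.  77.] [669. 155.  97.]
```

View pics/foot.png

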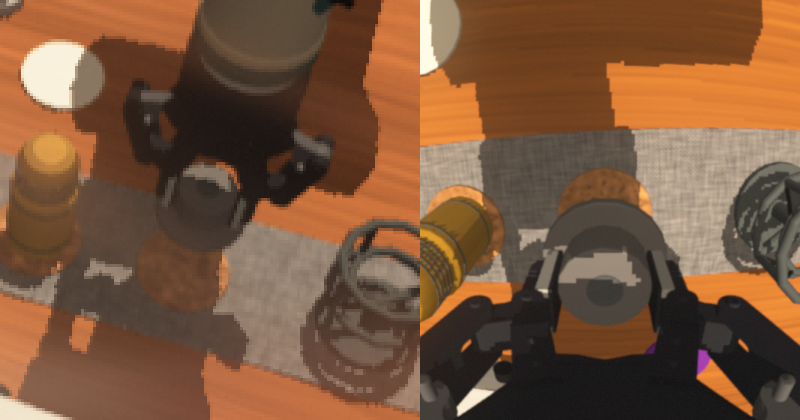

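The foot is held level, and its flange centre (0.638, 0.123) matches the pad centre in the same camera. Lowering it now.

>>> carry_out(delta_pos=[[0,0,0.05],[0,0,0.1],[0,0,0.14],[0,0,0.155],[0,0,0.165],[0,0,0.172],[0,0,0.177],[0,0,0.177]], turn=[[0,0,0],[0,0,0],[0,0,0],[0,0,0],[0,0,0],[0,0,0],[0,0,0],[0,0,0]], claw=[1,1,1,1,1,1,1,1])

```text
clock: 12.9
position: [0.6381, 0.126, 0.0173]
ee_rot: [0.0, -0.0, 1.0, 0.0]
contact_force: [0.5, -0.2, -1.5]
width: 0.0408
gripper_force: 50.9
```

>>> carry_out(delta_pos=[[0,0,0.003],[0,0,0.003],[0,0,0.003],[0,0,0.003],[0,0,0.003],[0,0,0.003],[0,0,-0.08],[0,0,-0.18],[0,0,-0.28],[0,0,-0.38],[0,0,-0.47],[0,0,-0.47]], turn=[[0,0,0],[0,0,0],[0,0,0],[0,0,0],[0,0,0],[0,0,0],[0,0,0],[0,0,0],[0,0,0],[0,0,0],[0,0,0],[0,0,0]], claw=[1,0,-0.3,-0.6,-1,-1,-1,-1,-1,-1,-1,-1])

```text
clock: 14.1
position: [0.6413, 0.1263, 0.2115]
ee_rot: [0.006, -0.0, 1.0, 0.001]
contact_force: [0.2, 0.1, 0.1]
width: 0.0854
gripper_force: 0.0
```

```bash
python3 - <<'E'
from rig import manip
from h import *
s=manip.get_state();print(s['position'],s['width'],s['qpos'])
for c in('scene','top'):
    d=manip.get_image(c);w=cloud(d)
    m=(np.hypot(w[...,0]-.638,w[...,1]-.124)<.04)&(w[...,2]<.055)&(w[...,2]>.036);p=w[m]
    if len(p)>5:print(c,len(p),circ(p[:,:2]),np.round(p.min(0)*1000),np.round(p.max(0)*1000))
    m=(np.hypot(w[...,0]-.433,w[...,1]+.098)<.05)&(w[...,2]>.037)&(w[...,2]<.06);p=w[m]
    if len(p)>5:print(c,'elbow',len(p),p.mean(0),cv2.minAreaRect(np.float32(p[:,:2]*1000)))
E
```

```text
[0.64125098 0.1262994  0.21146956] 0.08537249707139023 [ 8.80232508e-02  3.98174253e-01  1.36873373e+00  1.07381860e-04
  1.36246208e+00 -1.48292667e+00]
scene 258 [637.3 122.9  21.9] [617. 103.  36.] [659. 144.  46.]
scene elbow 163 [ 0.43616575 -0.10372008  0.05104586] ((433.67620849609375, -105.23784637451172), (20.61689567565918, 46.94245147705078), 0.4091709852218628)
top 146 [636.4 126.3  20.7] [617. 106.  37.] [648. 147.  47.]
top elbow 129 [ 0.43063312 -0.10320849  0.05401928] ((430.0556640625, -102.88452911376953), (21.837711334228516, 43.674232482910156), 0.2828170359134674)
```

>>> carry_out(delta_pos=[[0.08,-0.08,0],[0.16,-0.165,0],[0.24,-0.25,0],[0.32,-0.335,0],[0.4,-0.42,0],[0.48,-0.505,0],[0.516,-0.544,0],[0.516,-0.544,0]], turn=[[0,0,0.25],[0,0,0.5],[0,0,0.75],[0,0,1],[0,0,1],[0,0,1],[0,0,1],[0,0,1]], claw=[-1,-1,-1,-1,-1,-1,-1,-1])

```text
clock: 15.0
position: [0.4284, -0.0927, 0.2033]
ee_rot: [-0.002, 0.261, 0.965, -0.0]
contact_force: [0.1, 0.3, 0.1]
width: 0.0855
gripper_force: 0.0
```

>>> carry_out(delta_pos=[[0,0,0],[0,0,0],[0,0,0],[0,0,0],[0,0,0]], turn=[[0,0,0.25],[0,0,0.5],[0,0,0.75],[0,0,1],[0,0,1]], claw=[-1,-1,-1,-1,-1])

```text
clock: 15.5
position: [0.4317, -0.0906, 0.2037]
ee_rot: [-0.001, 0.5, 0.866, 0.0]
contact_force: [-0.7, 0.1, 0.6]
width: 0.0855
gripper_force: 0.0
```

>>> carry_out(delta_pos=[[0,0,0],[0,0,0],[0,0,0],[0,0,0],[0,0,0],[0,0,0]], turn=[[0,0,0.25],[0,0,0.5],[0,0,0.75],[0,0,1],[0,0,1],[0,0,1]], claw=[-1,-1,-1,-1,-1,-1])

```text
clock: 16.1
position: [0.4316, -0.0912, 0.2043]
ee_rot: [-0.001, 0.705, 0.709, -0.0]
contact_force: [0.9, 0.0, 0.6]
width: 0.0851
gripper_force: 0.0
```

>>> carry_out(delta_pos=[[0,0,0.1],[0,0,0.2],[0,0,0.3],[0,0,0.4],[0,0,0.44],[0,0,0.4555],[0,0,0.4555],[0,0,0.4555],[0,0,0.4555],[0,0,0.4555],[0,0,0.4555],[0,0,0.4555]], turn=[[0,0,0],[0,0,0],[0,0,0],[0,0,0],[0,0,0],[0,0,0],[0,0,0],[0,0,0],[0,0,0],[0,0,0],[0,0,0],[0,0,0]], claw=[-1,-1,-1,-1,-1,-1,-1,-0.4,-0.1,0.1,0.3,0.5])

```text
clock: 17.3
position: [0.4316, -0.0917, 0.0231]
ee_rot: [0.0, 0.707, 0.707, 0.0]
contact_force: [-1.7, -0.0, 3.8]
width: 0.022
gripper_force: 14.6
```

>>> carry_out(delta_pos=[[0,0,0],[0,0,0],[0,0,0],[0,0,0],[0,0,0]], turn=[[0,0,0],[0,0,0],[0,0,0],[0,0,0],[0,0,0]], claw=[0.6,0.8,1,1,1])

```text
clock: 17.8
position: [0.4316, -0.0918, 0.0232]
ee_rot: [0.0, 0.707, 0.707, 0.0]
contact_force: [-1.3, 0.2, 5.7]
width: 0.021
gripper_force: 48.5
```

>>> carry_out(delta_pos=[[0,0,-0.03],[0,0,-0.1],[0,0,-0.17],[-0.003,0.05,-0.2],[-0.006,0.12,-0.2],[-0.01,0.2,-0.2],[-0.014,0.28,-0.2],[-0.018,0.36,-0.2],[-0.022,0.44,-0.2],[-0.026,0.5,-0.2],[-0.026,0.519,-0.2],[-0.026,0.519,-0.2]], turn=[[0,0,0],[0,0,0],[0,0,0],[0,0,0],[0,0,0],[0,0,0],[0,0,0],[0,0,0],[0,0,0],[0,0,0],[0,0,0],[0,0,0]], claw=[1,1,1,1,1,1,1,1,1,1,1,1])

```text
clock: 19.0
position: [0.6391, -0.1019, 0.1017]
ee_rot: [-0.001, 0.707, 0.707, -0.0]
contact_force: [0.1, 0.1, -1.9]
width: 0.0208
gripper_force: 49.3
```

```bash
python3 - <<'E'
from rig import manip
from h import *
s=manip.get_state();print(s['position'],s['width'],s['contact_force'])
d=manip.get_image('scene');e=manip.get_image('wrist')['image'][:,:,::-1]
cv2.imwrite('pics/elb.png',np.hstack([cv2.resize(d['image'][140:280,190:330,::-1],(420,420),interpolation=3),e[:,100:480]]))
w=cloud(d)
m=(np.hypot(w[...,0]-.638,w[...,1]+.104)<.035)&(w[...,2]<.093)&(w[...,2]>.07);p=w[m]
print(len(p),circ(p[:,:2]),np.round(p.min(0)*1000),np.round(p.max(0)*1000))
E
```

```text
[ 0.6391147  -0.10185878  0.10174984] 0.020843804939165544 [ 0.09013373  0.09609496 -1.91141985]
117 [ 641.2 -100.3   19.9] [ 623. -118.   78.] [660. -82.  93.]
```

View pics/elb.png

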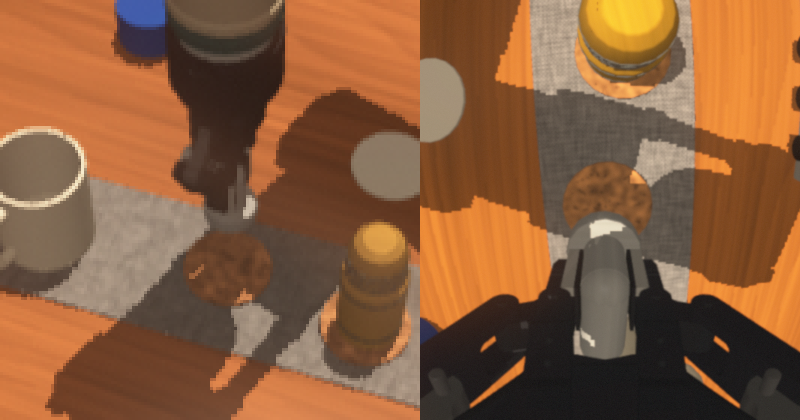

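The elbow hangs upright over the pad with its collar within ~4 mm of centre. Lowering it with a 2 mm correction.

>>> carry_out(delta_pos=[[-0.005,0,0.05],[-0.005,0,0.1],[-0.005,0,0.14],[-0.005,0,0.155],[-0.005,0,0.165],[-0.005,0,0.173],[-0.005,0,0.179],[-0.005,0,0.179]], turn=[[0,0,0],[0,0,0],[0,0,0],[0,0,0],[0,0,0],[0,0,0],[0,0,0],[0,0,0]], claw=[1,1,1,1,1,1,1,1])

```text
clock: 19.9
position: [0.6394, -0.1041, 0.0315]
ee_rot: [0.0, 0.707, 0.707, 0.0]
contact_force: [-0.6, -0.4, -1.4]
width: 0.0211
gripper_force: 49.3
```

>>> carry_out(delta_pos=[[0,0,0.004],[0,0,0.004],[0,0,0.004],[0,0,0.004],[0,0,0.004],[0,0,0.004],[0,0,-0.08],[0,0,-0.18],[0,0,-0.28],[0,0,-0.38],[0,0,-0.4],[0,0,-0.4]], turn=[[0,0,0],[0,0,0],[0,0,0],[0,0,0],[0,0,0],[0,0,0],[0,0,0],[0,0,0],[0,0,0],[0,0,0],[0,0,0],[0,0,0]], claw=[1,0.5,0.2,0,-0.5,-1,-1,-1,-1,-1,-1,-1])

```text
clock: 21.1
position: [0.6401, -0.1043, 0.193]
ee_rot: [0.002, 0.707, 0.707, 0.001]
contact_force: [0.3, 0.5, -0.7]
width: 0.0856
gripper_force: 0.0
```

```bash
python3 - <<'E'
from rig import manip
from h import *
s=manip.get_state();print(s['position'],s['width'],s['qpos'])
for c in('scene','top'):
    d=manip.get_image(c);w=cloud(d)
    for n,x,y,lo,hi in(('collar',.639,-.104,.012,.026),('arm',.639,-.116,.05,.072),('cap',.429,-.261,.02,.045)):
        m=(np.hypot(w[...,0]-x,w[...,1]-y)<.04)&(w[...,2]<hi)&(w[...,2]>lo);p=w[m]
        if len(p)>5:print(c,n,len(p),circ(p[:,:2]),np.round(p.min(0)*1000),np.round(p.max(0)*1000))
E
```

```text
[ 0.64013514 -0.10428455  0.19303988] 0.08560636390857676 [-2.68765462e-01  4.05368806e-01  1.40331299e+00  1.17888363e-04
  1.32876615e+00 -2.68863036e-01]
scene collar 140 [650.1 -99.8  27.9] [ 623. -124.   13.] [667. -73.  25.]
scene arm 194 [ 640.9 -116.9   23.4] [ 628. -140.   50.] [652. -94.  67.]
scene cap 355 [ 430.8 -263.6   31.8] [ 402. -290.   20.] [ 460. -233.   43.]
top cap 375 [ 428.7 -259.7   29.5] [ 399. -288.   21.] [ 457. -230.   44.]
```

>>> carry_out(delta_pos=[[-0.075,-0.1,0],[-0.15,-0.2,0],[-0.225,-0.3,0],[-0.3,-0.4,0],[-0.375,-0.5,0],[-0.391,-0.525,0],[-0.391,-0.525,0.1],[-0.391,-0.525,0.2],[-0.391,-0.525,0.3],[-0.391,-0.525,0.36],[-0.391,-0.525,0.36],[-0.391,-0.525,0.36]], turn=[[0,0,0],[0,0,0],[0,0,0],[0,0,0],[0,0,0],[0,0,0],[0,0,0],[0,0,0],[0,0,0],[0,0,0],[0,0,0],[0,0,0]], claw=[-1,-1,-1,-1,-1,-1,-1,-1,-1,-1,-1,-1], force=25)

```text
clock: 22.4
position: [0.429, -0.2598, 0.0462]
ee_rot: [-0.001, 0.707, 0.707, 0.0]
contact_force: [1.0, -0.9, 0.2]
width: 0.0856
gripper_force: 0.0
```

>>> carry_out(delta_pos=[[0,0,0.05],[0,0,0.095],[0,0,0.105],[0,0,0.105],[0,0,0.105],[0,0,0.105],[0,0,0.105],[0,0,0.105],[0,0,0.105],[0,0,0.105],[0,0,0.105]], turn=[[0,0,0],[0,0,0],[0,0,0],[0,0,0],[0,0,0],[0,0,0],[0,0,0],[0,0,0],[0,0,0],[0,0,0],[0,0,0]], claw=[-1,-1,-1,-1,-0.6,-0.4,-0.2,0,0.3,0.6,1])

```text
clock: 23.5
position: [0.4299, -0.261, 0.0063]
ee_rot: [0.001, 0.707, 0.707, 0.0]
contact_force: [0.0, 0.6, 7.5]
width: 0.0577
gripper_force: 26.2
```

>>> carry_out(delta_pos=[[0,0,-0.03],[0,0,-0.1],[0,0,-0.2],[0,0,-0.3],[0,0,-0.38],[0,0,-0.4],[0,0,-0.4],[0,0,-0.4]], turn=[[0,0,0],[0,0,0],[0,0,0],[0,0,0],[0,0,0],[0,0,0],[0,0,0],[0,0,0]], claw=[1,1,1,1,1,1,1,1])

```text
clock: 24.3
position: [0.4283, -0.2598, 0.1638]
ee_rot: [-0.001, 0.707, 0.707, -0.0]
contact_force: [0.0, -0.4, -0.8]
width: 0.0574
gripper_force: 27.0
```

>>> carry_out(delta_pos=[[0.04,0.035,0],[0.12,0.1,0],[0.2,0.165,0],[0.28,0.23,0],[0.36,0.29,0],[0.44,0.355,0],[0.52,0.42,0],[0.6,0.48,0],[0.66,0.53,0],[0.685,0.55,0],[0.69,0.553,0],[0.69,0.553,0]], turn=[[0,0,0],[0,0,0],[0,0,0],[0,0,0],[0,0,0],[0,0,0],[0,0,0],[0,0,0],[0,0,0],[0,0,0],[0,0,0],[0,0,0]], claw=[1,1,1,1,1,1,1,1,1,1,1,1])

```text
clock: 25.5
position: [0.6491, 0.015, 0.1636]
ee_rot: [-0.001, 0.707, 0.707, -0.001]
contact_force: [1.3, -0.1, -0.6]
width: 0.0576
gripper_force: 27.0
```

```bash
python3 - <<'E'
from rig import manip
from h import *
s=manip.get_state();print(s['position'],s['width'],s['contact_force'])
d=manip.get_image('scene');e=manip.get_image('wrist')['image'][:,:,::-1]
cv2.imwrite('pics/cap.png',np.hstack([cv2.resize(d['image'][150:290,240:380,::-1],(420,420),interpolation=3),e[:,100:480]]))
w=cloud(d)
hsv=cv2.cvtColor(d['image'],cv2.COLOR_RGB2HSV)
b=(hsv[...,0]>105)&(hsv[...,0]<130)&(hsv[...,1]>120)
for n,m in(('cap',b&(np.hypot(w[...,0]-.65,w[...,1]-.013)<.04)&(w[...,2]>.13)),('mic',(np.hypot(w[...,0]-.65,w[...,1]-.013)<.03)&(w[...,2]>.03)&(w[...,2]<.12))):
    p=w[m]
    if len(p)>5:print(n,len(p),circ(p[:,:2]),np.round(p.min(0)*1000),np.round(p.max(0)*1000))
E
```

```text
[0.64908045 0.01502932 0.16359206] 0.05762581668755322 [ 1.2759481  -0.08481513 -0.5741635 ]
cap 60 [648.1  14.4  28.4] [623. -14. 193.] [657.  42. 199.]
mic 657 [650.6  14.5  25.4] [638. -11.  31.] [675.  38. 120.]
```

View pics/cap.png

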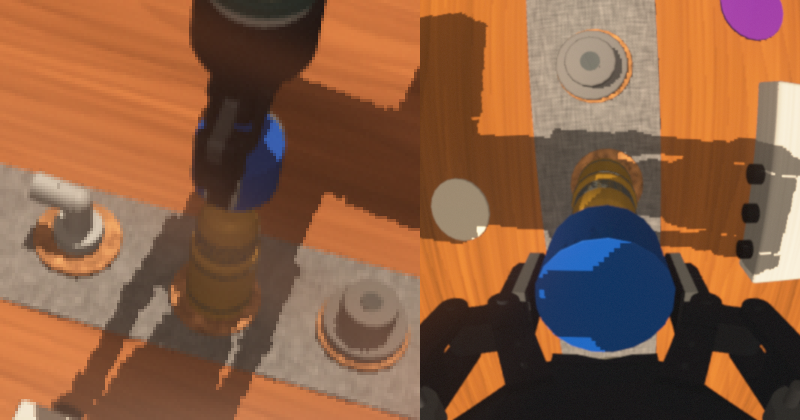

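The cap hangs level over the mic, 2 mm short in x at most. I'll lower it with a 1.5 mm correction.

>>> carry_out(delta_pos=[[0,0.004,0],[0,0.004,0.03],[0,0.004,0.06],[0,0.004,0.09],[0,0.004,0.12],[0,0.004,0.145],[0,0.004,0.165],[0,0.004,0.175],[0,0.004,0.18],[0,0.004,0.185],[0,0.004,0.185]], turn=[[0,0,0],[0,0,0],[0,0,0],[0,0,0],[0,0,0],[0,0,0],[0,0,0],[0,0,0],[0,0,0],[0,0,0],[0,0,0]], claw=[1,1,1,1,1,1,1,1,1,1,1])

```text
clock: 26.7
position: [0.6521, 0.0156, 0.0912]
ee_rot: [0.0, 0.707, 0.707, 0.0]
contact_force: [-0.0, -0.2, 0.3]
width: 0.0573
gripper_force: 27.0
```

>>> carry_out(delta_pos=[[0,0,0.003],[0,0,0.006],[0,0,0.006]], turn=[[0,0,0],[0,0,0],[0,0,0]], claw=[1,1,1])

```text
clock: 27.0
position: [0.6519, 0.0156, 0.0887]
ee_rot: [-0.0, 0.707, 0.707, 0.0]
contact_force: [0.4, 0.8, -0.3]
width: 0.0576
gripper_force: 27.0
```

>>> carry_out(delta_pos=[[0,0,0.002],[0,0,0.002],[0,0,0.002],[0,0,0.002],[0,0,0.002],[0,0,0.002],[0,0,-0.05],[0,0,-0.13],[0,0,-0.23],[0,0,-0.3],[0,0,-0.3]], turn=[[0,0,0],[0,0,0],[0,0,0],[0,0,0],[0,0,0],[0,0,0],[0,0,0],[0,0,0],[0,0,0],[0,0,0],[0,0,0]], claw=[1,0.1,-0.2,-0.5,-1,-1,-1,-1,-1,-1,-1])

```text
clock: 28.1
position: [0.6547, 0.0154, 0.2138]
ee_rot: [0.004, 0.707, 0.707, 0.003]
contact_force: [0.3, -0.4, -0.0]
width: 0.0855
gripper_force: 0.0
```

>>> carry_out(delta_pos=[[0,-0.1,0],[0,-0.2,0],[0,-0.3,0],[0,-0.4,0],[0,-0.5,0],[0,-0.6,0],[0,-0.65,0],[0,-0.65,0],[0,-0.65,0]], turn=[[0,0,0],[0,0,0],[0,0,0],[0,0,0],[0,0,0],[0,0,0],[0,0,0],[0,0,0],[0,0,0]], claw=[-1,-1,-1,-1,-1,-1,-1,-1,-1])

```text
clock: 29.0
position: [0.3923, 0.0155, 0.2085]
ee_rot: [0.0, 0.707, 0.707, 0.0]
contact_force: [0.3, -0.4, 1.0]
width: 0.0859
gripper_force: 0.0
```

```bash
python3 - <<'E'
from rig import manip
from h import *
s=manip.get_state();print(s['clock'],s['position'],s['width'],s['contact_force'])
o=[]
for c in('scene','top'):
    d=manip.get_image(c);w=cloud(d)
    o.append(cv2.resize(d['image'][150:300,180:450,::-1] if c=='scene' else d['image'][170:245,130:370,::-1],(720,400 if c=='scene' else 200),interpolation=3))
    hsv=cv2.cvtColor(d['image'],cv2.COLOR_RGB2HSV)
    for n,x,y,lo,hi in(('cap',.65,.014,.108,.135),('mic',.65,.014,.02,.072),('foot',.638,.125,.036,.05),('elbowarm',.64,-.116,.045,.075)):
        m=(np.hypot(w[...,0]-x,w[...,1]-y)<.04)&(w[...,2]<hi)&(w[...,2]>lo);p=w[m]
        if len(p)>5:print(c,n,len(p),circ(p[:,:2]),np.round(p.mean(0)*1000),np.round(p.min(0)*1000),np.round(p.max(0)*1000), 'topmed',np.round(np.median(p[p[:,2]>p[:,2].max()-.008][:,2])*1000,1))
    for x,y in ((.638,.125),(.65,.014),(.64,-.103)):
        m=(np.hypot(w[...,0]-x,w[...,1]-y)<.05)&(hsv[...,1]>90)&(hsv[...,0]<25)&(w[...,2]<.012);p=w[m]
        if len(p)>5:print('pad',len(p),circ(p[:,:2]))
    for n in('mug','jar'):print(n,[np.round(r['point'],3).tolist() for r in manip.place_of(c,n)][:1])
cv2.imwrite('pics/end.png',np.vstack(o))
E
```

```text
29.0 [0.39232779 0.01550985 0.20847753] 0.08587556771487123 [ 0.33820834 -0.40722405  1.04061955]
scene cap 598 [652.5  15.3  30.5] [656.  15. 119.] [622. -15. 108.] [683.  44. 125.] topmed 120.3
scene mic 256 [651.4  14.3  25.3] [668.  17.  43.] [642. -11.  20.] [677.  38.  71.] topmed 65.2
scene foot 255 [637.  123.6  21.7] [639. 124.  41.] [617. 103.  36.] [659. 144.  46.] topmed 41.3
scene elbowarm 206 [ 640.6 -116.4   23.8] [ 643. -116.   59.] [ 628. -140.   46.] [651. -93.  68.] topmed 62.9
pad 150 [638.6 123.8  36.4]
pad 280 [650.8  11.   37.6]
pad 348 [ 637.8 -105.8   37.8]
mug [[0.658, -0.248, 0.003]]
jar [[0.536, -0.438, 0.002]]
top cap 413 [651.6  16.6  29.4] [651.  16. 121.] [623. -13. 109.] [681.  44. 127.] topmed 121.5
top mic 33 [639.2  11.8  23.3] [630.   6.  42.] [623.  -9.  21.] [650.  33.  71.] topmed 67.5
top foot 177 [636.3 126.3  21. ] [636. 126.  42.] [617. 106.  36.] [656. 147.  48.] topmed 42.8
top elbowarm 133 [ 636.8 -115.3   23.3] [ 637. -115.   62.] [ 627. -137.   46.] [649. -93.  70.] topmed 63.8
pad 57 [638.7 128.1  35.2]
pad 109 [651.   15.8  35.3]
pad 259 [ 639.7 -100.6   34.8]
mug [[0.657, -0.248, 0.001]]
jar [[0.533, -0.442, 0.002]]
```

View pics/end.png

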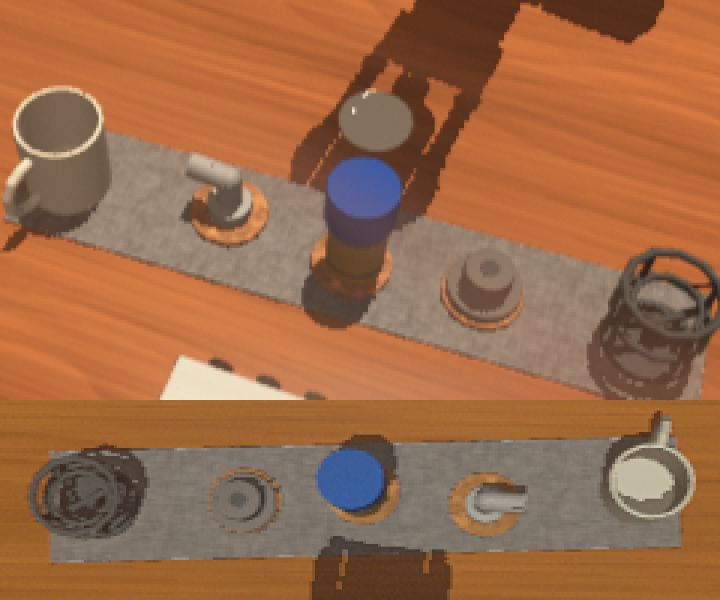

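The final picture shows the foot by the shock mount, the capped mic in the middle (roof at 121 mm, as expected) and the elbow by the mug. All stand upright and centred, and the mug and jar haven't moved.

```bash
python3 -c "
from rig import manip
print(manip.sign_off())"
```

```text
the job is handed in; nothing more can be done
None
```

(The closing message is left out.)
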